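# Lap two roof slates down the slating jig to the exposure gauge

## Task

On the sloping slating jig, slide the dark grey lower slate down until its lower edge sits square against the wooden cleat at the foot of the slope. Then slide the brown upper slate down over it until its lower edge lies square across the slope on the line between the two red gauge pointers. Leave the gauge and the other things on the bench where they are.

Things in the scene. Friction and masses are not known exactly. Their poses are not given: they have to be found in the camera images.
- jig: Fixed sloping plywood jig, about 400 mm along the slope, 206 mm wide, tilted 14 degrees. Origin: mid-width, at the upper (slate-side) face of the wooden cleat, level with the tops of the low battens. Axes tilted with the slope: x straight up the slope, y across, z square out of it. Side rails stand 80.5 mm either side of the middle, 12 mm thick, tops at z = 28 mm.
- cleat (a point): Middle of the top edge of the cleat's upper face: the cleat crosses the foot of the slope at x = -18 to 0 mm, top at z = 11 mm in the jig's frame.
- channel (a point): Point on the deck in the channel that runs up the middle of the slope between the battens, 80 mm up from the cleat. The channel is 76 mm wide, its floor at z = -8 mm in the jig's frame: a finger in it can reach behind a slate's upper edge. The low battens beside it (tops z = 0) run from x = 0 to 166 mm, 38 to 80 mm either side of the middle.
- high_battens (a point): Mid-way between the lower ends of the two high battens, level with their tops: x = 164 mm, z = 11 mm in the jig's frame. They run on up to x = 364 mm, in line with the low battens; the channel goes on between them.
- gauge_line (a point): The exposure line: mid-way between the two red pointers (blades 3 mm thick that stand on the rails, tops at z = 42 mm in the jig's frame), at the height of the rail tops (z = 28 mm). Axes as the jig's: x up the slope. It lies 60 mm + joint gauge up the slope from the cleat.
- gauge (a joint): Stiff slide of the gauge along the slope, m; 0 puts the pointers 60 mm up the slope from the cleat, growing up the slope. It is set already (0.004 to 0.032) and is not to be moved.
- lower_slate_center (a point): Centre of the dark grey lower slate: flat roof slate, 110 mm up the slope, 150 mm across, 9 mm thick, 0.28 kg (varies), too wide to grip across. Axes: x up the slope, y across, z out of its face. It lies on the low battens 15 to 45 mm short of the cleat, a little crooked; friction holds it. Its face is at z = 9 mm in the jig's frame, below the tops of the high battens, so the upper slate slides over it.
- lower_slate_tail_a (a point): End of the lower slate's lower edge, on its +y side, half-way through its thickness (55 mm down the slope and 75 mm across from its centre).
- lower_slate_tail_b (a point): The same at the other end of its lower edge (-y side).
- upper_slate_center (a point): Centre of the brown upper slate, otherwise the same: flat roof slate, 110 mm up the slope, 150 mm across, 9 mm thick, 0.28 kg (varies), too wide to grip across. Axes as the lower slate's. It lies on the high battens, its lower edge starting 205 to 228 mm up from the cleat, a little crooked.
- upper_slate_tail_a (a point): End of the upper slate's lower edge, on its +y side, half-way through its thickness (55 mm down the slope and 75 mm across from its centre).
- upper_slate_tail_b (a point): The same at the other end of its lower edge (-y side).
- tape_roll: Black tape roll lying flat on the bench, 62 mm across, 19 mm high; origin at its underside. A bystander.
- grease_tin: Flat round red and white tin, 67 mm across, 26 mm high; origin at its underside. A bystander.
- wood_block: Small brown wooden block standing on the bench, 26 x 28 mm, 36 mm high; origin at its underside. A bystander.

How it is judged:
By the outcome, as a careful person would: the job done as asked, in the order asked, and still so for the second after the job is handed in, with the robot touching nothing.
It also fails if it takes over 51 s, if anything falls off the work surface, if the arm or the gripper's body presses on something with over 40 N, if the wrist force passes 120 N, or if a joint passes its speed limit or range.

## Robot

A 7-joint arm with a two-finger parallel gripper is mounted at the origin on a cart in front of the work surface, level with it; the furniture and walls round the work are solid. World frame = base frame: x ahead of the robot, y to its left, z up, the work surface at z = 0. Lengths are in m, angles in degrees, forces in N, time in s.
With the tool pointing down it reaches from about 0.425 to 0.875 m from the base axis. Payload 8.4 kg.
Tool frame: the origin (TCP) lies midway between the tips of the shut fingers; the grasp point (between the pads) lies robot.pinch_z behind it (robot.pinch_z is the distance from the TCP to the grasp point, in m); z points along the fingers, y is the direction in which the jaws open and shut (so a half turn about z gives the same grasp; the last joint's range is limited). The gripper opens to 85 mm and grips with 20 to 120 N. Pads are 22 mm wide; open, the fingers measure 114 mm over their backs; the gripper's body (76 mm by 85 mm) begins 54 mm behind the grasp point. The pads swing forward as they close: fully open they stand 13 mm farther back than shut.
Start: joints at [57.571, 19.091, 2.286, 83.961, -0.768, 76.965, -3.352], TCP at [0.292, -0.58, 0.231] pointing down, gripper open.
Joint ranges: [-147.57, 147.57], [-21.85, 119.76], [-74.77, 79.35], [14.55, 137.4], [-85.83, 265.84], [4.83, 119.75], [-152.11, 152.11]. Speed limits (degrees/s): [127.2, 127.2, 159.86, 159.86, 180, 180, 180].

## Interface

Orientations are given as [roll, pitch, yaw] about the fixed x, y, z axes, in that order (R = Rz(yaw) Ry(pitch) Rx(roll)).
In Python, from rig import robot, effector, status, eyes gives the robot as it stands. The module is installed in compiled form; this text tells all that it offers. Calls block until the motion is done:
- robot.move_ptp(position, orientation): joint-space move of the TCP to a pose.
- robot.line_to(position, attitude=None, vel=0.15, stop_force=None): straight line of the TCP; attitude=None keeps the orientation; vel is the mean speed in m/s. With stop_force (N) it stops when the force on the tool has changed by that much, and returns True; else False.
- robot.goto_joints(angles): joint-space move.
- effector.ungrasp() and effector.close(squeeze=None): open the fingers fully, or close them until they stop; squeeze is the grip in N (None keeps the last).
- robot.pause(seconds).
- robot.solve_ik(position, orientation): joint angles nearest the present ones, or None.
- status.get_state(): the state.
- eyes.snapshot(name): name is "side" or "top" or "wrist"; returns a dict with "pixels" (384x512x3 uint8, blue, green, red), "vfov" (degrees; the focal length in pixels is half the picture's height over the tangent of half this angle, whatever the lens; pixels are square), "cx", "cy" (the principal point, pixels), "world_from_camera" (4x4, takes a point from camera to world coordinates). Camera axes: x right, y down, z forward; pixel columns grow to the right and rows downward; lengths in m; the calibration is good to about 2 mm. The wrist camera is an equidistant fisheye: a pixel r from the principal point sees the ray r / f radians off the axis. A picture is of the moment at which its call begins. There is no depth.
A pose or a line that the arm cannot do raises robot.PlanningError and nothing moves.
- robot.sign_off(): hands the job in, once; it reports no verdict.
The state is a dict: "time": time; "joints": joint angles; "qvel": joint speeds; "joint_torque": joint torques, N m; "position": TCP position; "eef_rot": TCP orientation; "contact_force": force on the tool from outside, world axes, zero at the start; "wrist_torque": the same for the moment, N m; "gripper_width": finger opening in m.
Only numpy, scipy, OpenCV 4.12 (cv2) and the standard library are available. Lean on these libraries where they do the work, as an engineer would, in place of code of your own. Each camera call takes 0.05 s, during which the arm holds its last target. There are 200 camera calls.

## Working session

There is one attempt and no reset: what is moved stays moved. The work goes in short steps, each a Python script; the robot and the scene stay as the last script left them, time stands still between calls to the robot, and variables do not carry over. Pictures are saved under pics/ and viewed, about 8 in all and at most 12, crops included, and the job is handed in when it is done.

```bash
mkdir -p pics; python3 - <<'E'
from rig import robot, effector, status, eyes
import cv2, numpy as np, pickle
d={}
for n in ("side","top","wrist"):
    s=eyes.snapshot(n); d[n]=s; cv2.imwrite(f"pics/{n}0.png",s["pixels"])
    print(n,s["vfov"],s["cx"],s["cy"]);print(np.round(s["world_from_camera"],4))
pickle.dump(d,open("snap0.pkl","wb"))
cv2.imwrite("pics/a.png",cv2.resize(d["top"]["pixels"],(800,600),interpolation=cv2.INTER_CUBIC))
cv2.imwrite("pics/b.png",cv2.resize(d["side"]["pixels"],(800,600),interpolation=cv2.INTER_CUBIC))
s=status.get_state();print(s, robot.pinch_z)
E
```

```text
side 47.74888855504369 256.01676045982816 193.39871154415152
[[-0.7943 -0.3592  0.49    0.1505]
 [-0.6075  0.4557 -0.6506  0.5602]
 [ 0.0104 -0.8145 -0.5801  0.683 ]
 [ 0.      0.      0.      1.    ]]
top 56.20750040496785 254.36661146676843 194.16865206472454
[[ 9.900e-03 -9.942e-01  1.075e-01  5.238e-01]
 [-9.999e-01 -1.000e-02 -4.000e-04 -5.460e-02]
 [ 1.500e-03 -1.075e-01 -9.942e-01  9.564e-01]
 [ 0.000e+00  0.000e+00  0.000e+00  1.000e+00]]
wrist 65.70646984690485 254.1165179715952 192.51999346472167
[[ 0.4507 -0.8516 -0.2676  0.3599]
 [-0.8927 -0.4307 -0.133  -0.5458]
 [-0.002   0.2988 -0.9543  0.3732]
 [ 0.      0.      0.      1.    ]]
{'time': 0.15, 'joints': array([57.57161189, 19.12217681,  2.28460264, 83.99856198, -0.7680748 ,
       76.96469782, -3.35204528]), 'qvel': array([-0.08731868, -0.1816573 ,  0.02683384, -0.09736863, -0.04312557,
       -0.06945224, -0.02616028]), 'joint_torque': array([ 3.01090928e-03, -6.59037066e+01,  1.36778310e+00, -4.05873978e+01,
        1.69726048e-02,  9.60906007e-03, -1.12592355e-05]), 'position': array([ 0.29233844, -0.58016461,  0.2306361 ]), 'eef_rot': array([-1.79929927e+02,  4.25739240e-03,  2.67435124e+01]), 'contact_force': array([-0.13236912,  0.4895542 , -0.13581781]), 'wrist_torque': array([0.02783345, 0.00020062, 0.04816678]), 'gripper_width': 0.08510495325922393} 0.0187
```

View pics/a.png

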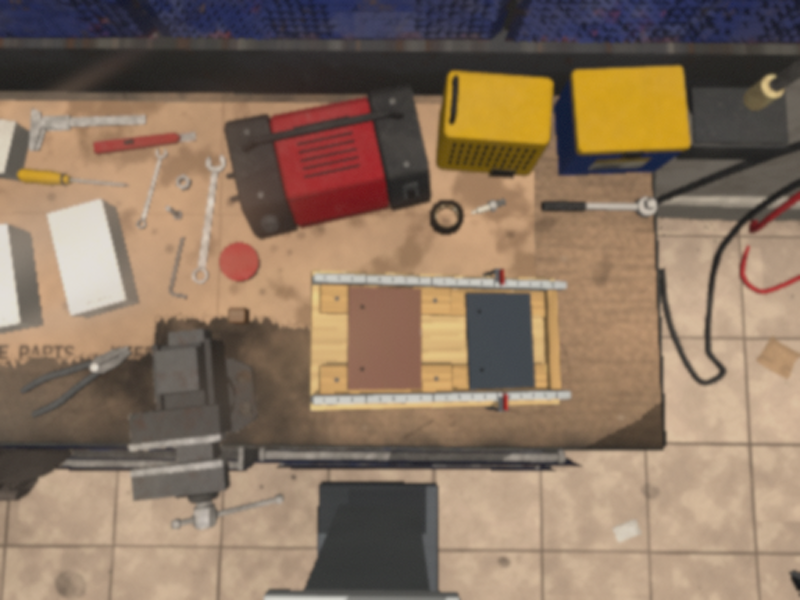

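View pics/b.png

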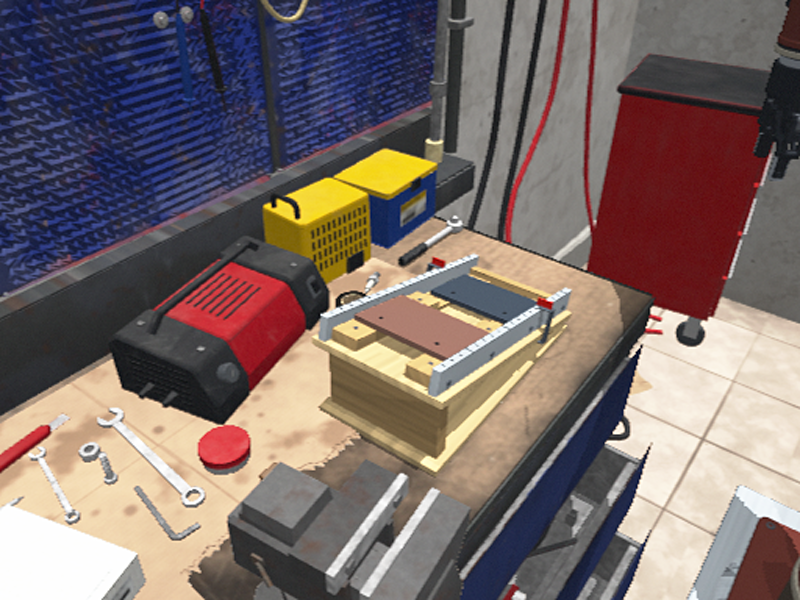

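```bash
cat > h.py <<'E'
from rig import robot, effector, status, eyes
import cv2, numpy as np
from scipy.spatial.transform import Rotation as Ro
def snap(n,f):
    s=eyes.snapshot(n); cv2.imwrite(f"pics/{f}.png",s["pixels"]); np.savez(f"pics/{f}.npz",**s); return s
def ray(s,u,v,fish):
    f=192/np.tan(np.radians(s["vfov"])/2); p=np.array([u-s["cx"],v-s["cy"]],float)
    if fish:
        r=np.hypot(*p); t=r/f; d=np.array([*(p/max(r,1e-9)*np.sin(t)),np.cos(t)])
    else: d=np.array([*(p/f),1.]); d/=np.linalg.norm(d)
    T=np.array(s["world_from_camera"]); return T[:3,3],T[:3,:3]@d
def proj(s,P,fish):
    T=np.linalg.inv(s["world_from_camera"]); q=T[:3,:3]@P+T[:3,3]; f=192/np.tan(np.radians(s["vfov"])/2)
    n=np.hypot(q[0],q[1]); k=f*np.arctan2(n,q[2])/max(n,1e-9) if fish else f/q[2]
    return np.array([s["cx"]+k*q[0],s["cy"]+k*q[1]])
def jigR(yaw): return Ro.from_euler("xyz",[0,-14,yaw],degrees=True)
E
python3 - <<'E'
from h import *
R=jigR(91).as_matrix()
for nm,c in (("down",np.diag([-1,1,-1])),("up",np.diag([1,-1,-1]))):
    e=Ro.from_matrix(R@c).as_euler("xyz",degrees=True); print(nm,e)
    for P in ([.56,-.12,.1],[.56,-.2,.1],[.56,-.12,.35],[.56,-.16,.4]): print(robot.solve_ik(P,list(e)))
e=Ro.from_matrix(R@np.diag([-1,1,-1])).as_euler("xyz",degrees=True)
for P in ([.56,-.08,.33],[.56,-.08,.28]):
    try: robot.move_ptp(P,list(e)); break
    except robot.PlanningError as x: print(x)
s=snap("wrist","w1"); print(status.get_state()["time"],status.get_state()["position"],np.round(s["world_from_camera"],3))
cv2.imwrite("pics/w1v.png",cv2.resize(s["pixels"],(800,600),interpolation=cv2.INTER_CUBIC))
E
```

```text
down [180.  14. -89.]
[ -34.51663478   37.73231152   69.62458294  102.92551607  -47.89225719
   78.08648586 -128.87797876]
[  20.31107639   23.01876327    3.49831553   96.02214427  -15.24128299
   67.67146493 -148.75446949]
[ -36.16455755   20.56034499   69.84304118   83.63492179  -30.93892613
   96.80153228 -146.84310238]
[ -28.6830874    22.97944032   69.66079288   75.67262084  -32.87859293
  104.02875494 -143.7277574 ]
up [180. -14.  91.]
[ 36.6257766   21.80101636 -25.11688015  99.47318531  -5.0217302
  64.0948292   16.16674646]
[ 39.92860897  24.70472167 -21.37452988  94.9104506   -4.6649189
  67.03569337  22.97971911]
[ 36.5748006   13.00931151 -25.08107815  80.15483506  -8.16525787
  91.18032826  12.96637983]
[ 37.77320374  14.74128193 -23.45761472  72.26103578  -7.72140726
  97.95684591  14.99479497]
2.4 [ 0.55979515 -0.08078135  0.32991349] [[-1.    -0.015 -0.009  0.561]
 [-0.018  0.853  0.521 -0.189]
 [ 0.     0.521 -0.853  0.45 ]
 [ 0.     0.     0.     1.   ]]
```

View pics/w1v.png

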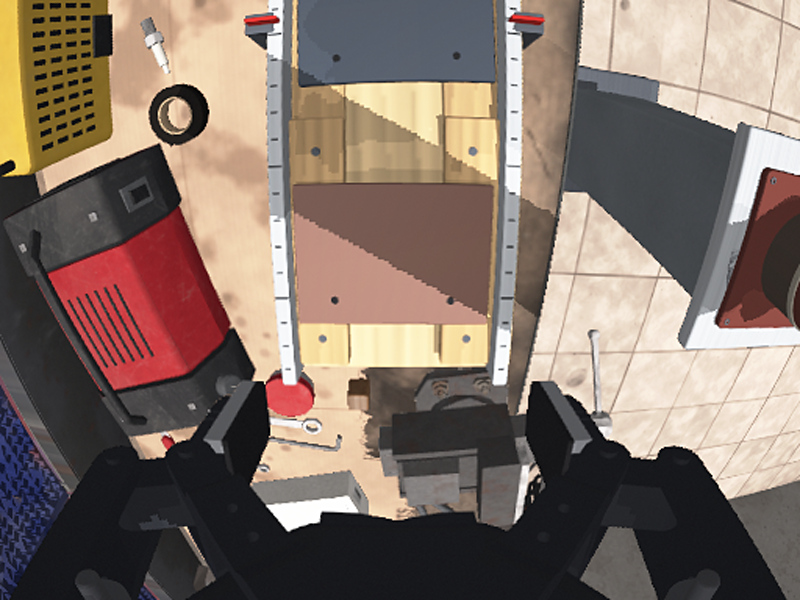

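```bash
python3 - <<'E'
from h import *
e=[180,-14,91]
for z in (.4,.36,.32):
    try: robot.move_ptp([.56,-.27,z],e); break
    except robot.PlanningError as x: print(z,x)
s=snap("wrist","w2"); st=status.get_state(); print(st["time"],st["position"],st["joints"],np.round(s["world_from_camera"],3))
cv2.imwrite("pics/w2v.png",cv2.resize(s["pixels"],(800,600),interpolation=cv2.INTER_CUBIC))
E
```

```text
4.8417 [ 0.56014076 -0.26936748  0.39947595] [ 65.72081101  30.71327435 -62.961037    62.57901945  13.5574867
 103.83182129  10.08309374] [[ 1.     0.019 -0.     0.559]
 [ 0.019 -0.998 -0.058 -0.23 ]
 [-0.001  0.058 -0.998  0.556]
 [ 0.     0.     0.     1.   ]]
```

View pics/w2v.png

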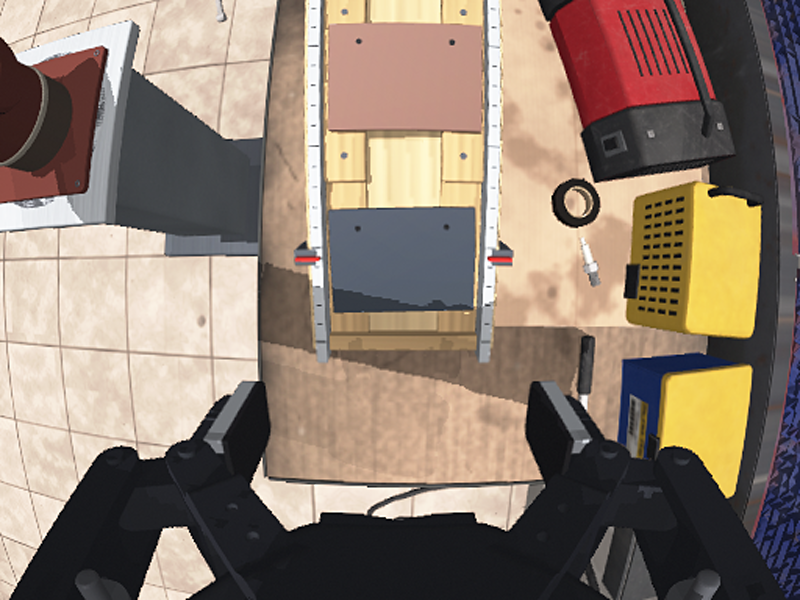

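```bash
python3 - <<'E'
import cv2,numpy as np
def crop(f,r0,r1,c0,c1,k,rot=False):
    im=cv2.imread(f"pics/{f}.png")[r0:r1,c0:c1]; im=cv2.resize(im,None,fx=k,fy=k,interpolation=cv2.INTER_CUBIC)
    for v in range((r0+9)//10*10,r1,10): cv2.line(im,(0,int((v-r0+.5)*k)),(8 if v%50 else 20,int((v-r0+.5)*k)),(0,255,0),1)
    for v in range((c0+9)//10*10,c1,10): cv2.line(im,(int((v-c0+.5)*k),0),(int((v-c0+.5)*k),8 if v%50 else 20),(0,255,0),1)
    return im
a=crop("w2",105,240,185,335,4.4); b=crop("w1",0,135,150,355,3.9)
print(a.shape,b.shape)
cv2.imwrite("pics/ca.png",a); cv2.imwrite("pics/cb.png",b)
E
```

```text
(594, 660, 3) (526, 800, 3)
```

View pics/ca.png

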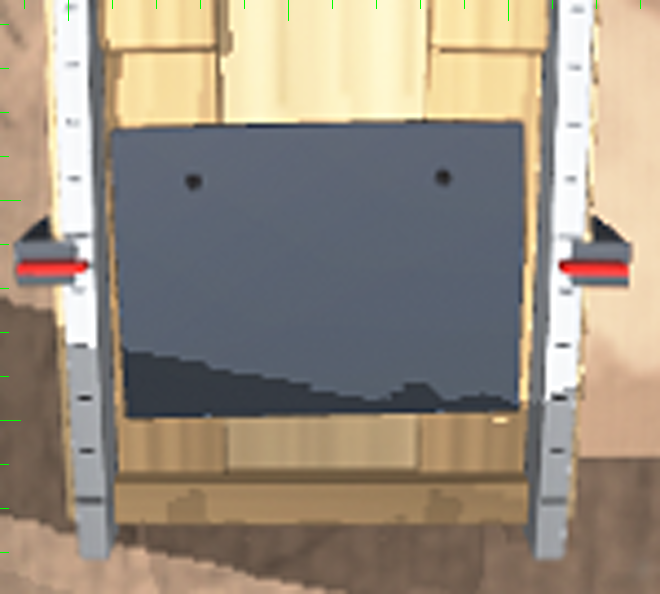

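View pics/cb.png

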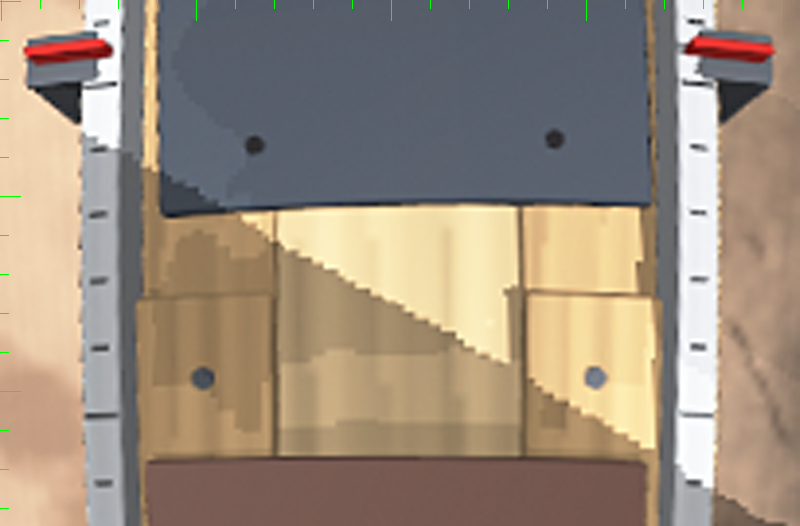

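```bash
cat > fit.py <<'E'
from h import *
from scipy.optimize import least_squares
w1=dict(np.load("pics/w1.npz"));w2=dict(np.load("pics/w2.npz"))
A=lambda u,v:(u/4.4-.5+185,v/4.4-.5+105)
B=lambda u,v:(u/3.9-.5+150,v/3.9-.5)
# (snap, px, jig mm (None x = gauge), use u, use v)
C=[(w2,A(217,48),(164,38,11),1,1),(w2,A(432,48),(164,-38,11),1,1),
(w2,A(112,485),(0,79,11),0,1),(w2,A(530,482),(0,-79,11),0,1),
(w2,A(92,178),(120,80.5,28),1,0),(w2,A(103,398),(40,80.5,28),1,0),(w2,A(553,178),(120,-80.5,28),1,0),(w2,A(545,398),(40,-80.5,28),1,0),
(w2,A(70,268),(None,90,42),0,1),(w2,A(580,267),(None,-90,42),0,1),
(w1,B(274,294),(164,-38,11),1,1),(w1,B(525,293),(164,38,11),1,1),
(w1,B(80,50),(None,-90,42),0,1),(w1,B(720,50),(None,90,42),0,1),
(w1,B(105,415),(200,-86.5,28),0,1),(w1,B(695,414),(200,86.5,28),0,1),(w2,A(90,500),(0,86.5,28),0,1),(w2,A(551,499),(0,-86.5,28),0,1)]
def res(p):
    R=jigR(p[3]).as_matrix(); o=[]
    for s,px,j,a,b in C:
        j=np.array([60+p[4] if j[0] is None else j[0],*j[1:]])/1e3
        d=proj(s,p[:3]+R@j,True)-px
        if a:o.append(d[0])
        if b:o.append(d[1])
    return np.array(o)
r=least_squares(res,[.56,-.3,.04,91,15],x_scale=[.01,.01,.01,1,10],loss="soft_l1")
if __name__=="__main__":
    print(r.x.round(4)); print(res(r.x).round(2)); np.save("jig.npy",r.x)
P=r.x;R=jigR(P[3]).as_matrix()
def onz(s,px,z,fish=True):
    o,d=ray(s,*px,fish); o=R.T@(o-P[:3]); d=R.T@d; t=(z/1e3-o[2])/d[2]; return (o+t*d)*1e3
if __name__=="__main__":
    for n,c in dict(loTL=(112,129),loTR=(523,122),loBL=(127,417),loBR=(519,409)).items(): print(n,onz(w2,A(*c),9).round(1))
    for n,c in dict(upTL=(331,24),upTR=(482,27),upBL=(330,131),upBR=(480,131)).items(): print(n,onz(w2,(c[0]*.64-.18,c[1]*.64-.18),20).round(1))
E
python3 fit.py
```

```text
[ 5.65600e-01 -2.92800e-01  4.86000e-02  9.10956e+01  3.17600e+01]
[-0.2   0.1  -0.24  0.17 -0.54  0.05  0.25 -0.2   0.24 -0.23 -0.37 -0.11
 -0.49 -0.46  0.27 -0.42  0.15 -0.58  0.35  0.18 -0.21 -0.09]
loTL [135.4  76.2   9. ]
loTR [138. -72.   9.]
loBL [26.1 74.4  9. ]
loBR [ 29.2 -74.7   9. ]
upTL [324.6  70.7  20. ]
upTR [322.3 -76.9  20. ]
upBL [214.5  71.5  20. ]
upBR [214.9 -74.5  20. ]
```

```bash
cat >> h.py <<'E'
try:
    P=np.load("jig.npy"); JR=jigR(P[3]).as_matrix(); ATT=list(Ro.from_matrix(JR@np.diag([1,-1,-1])).as_euler("xyz",degrees=True))
except FileNotFoundError: pass
def W(x,y,z): return list(P[:3]+JR@np.array([x,y,z])/1e3)
def J():
    st=status.get_state(); return (JR.T@(st["position"]-P[:3])*1e3).round(1),(JR.T@st["contact_force"]).round(1),round(st["time"],2)
E
python3 - <<'E'
from h import *
effector.close(20)
robot.move_ptp(W(168,0,70),ATT); print(J(),ATT)
print(robot.line_to(W(168,0,-4),vel=.1,stop_force=8),J())
print(robot.line_to(W(112,0,-4),vel=.03,stop_force=10),J())
robot.pause(.3); print(J())
robot.line_to(W(J()[0][0]+8,0,-4),vel=.1)
robot.line_to(W(140,0,80),vel=.2)
robot.move_ptp(list(np.array([.56,-.27,.36])),ATT)
s=snap("wrist","w3"); print(J())
im=s["pixels"][60:250,150:370]; cv2.imwrite("pics/w3v.png",cv2.resize(im,None,fx=3,fy=3,interpolation=cv2.INTER_CUBIC))
E
```

```text
(array([167.4,  -0.9,  71.4]), array([-0.2, -0.7, -0.4]), 6.67) [np.float64(180.0), np.float64(-14.000000000000007), np.float64(91.09556407669956)]
False (array([168. ,  -0.5,  -3.4]), array([ 0.3, -0.1,  0.6]), 7.56)
True (array([ 1.207e+02, -1.000e-01, -4.400e+00]), array([ 1.1,  0.9, -0.4]), 9.01)
(array([ 1.207e+02,  1.000e-01, -4.800e+00]), array([-0.1, -0.2,  0.3]), 9.31)
(array([ 98. ,   5.5, 294.3]), array([ 0.3, -0.5, -0. ]), 11.07)
```

View pics/w3v.png

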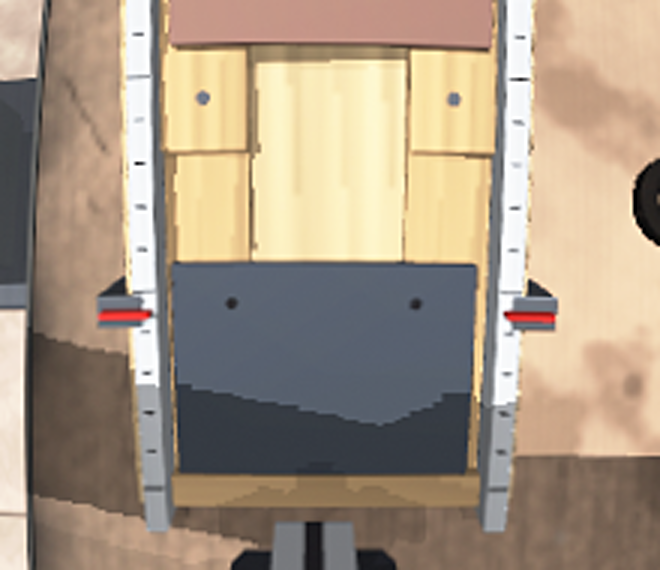

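```bash
python3 - <<'E'
import fit; from h import *
s=dict(np.load("pics/w3.npz")); c=lambda u,v:(u/3-.5+150,v/3-.5+60)
for p in ((173,263),(475,264),(180,473),(468,473)): print(fit.onz(s,c(*p),9).round(1))
for p in ((172,43),(489,47)): print(fit.onz(s,c(*p),20).round(1))
effector.ungrasp()
robot.move_ptp(W(250,0,140),ATT)
robot.line_to(W(346,0,60),vel=.2); print(J())
robot.line_to(W(346,0,12),vel=.1)
print(robot.line_to(W(346,0,-8),vel=.02,stop_force=4),J())
z=J()[0][2]; robot.line_to(W(346,0,z+3.5),vel=.05); print(J())
print(robot.line_to(W(217,0,z+3.5),vel=.05,stop_force=12),J())
open("z.txt","w").write(str(z+3.5))
s=snap("wrist","w4"); cv2.imwrite("pics/w4v.png",cv2.resize(s["pixels"],(800,600),interpolation=cv2.INTER_CUBIC))
E
```

```text
[110.3  75.6   9. ]
[110.2 -71.9   9. ]
[ 0.3 76.6  9. ]
[  0.6 -73.8   9. ]
[216.3  72.5  20. ]
[215.3 -74.2  20. ]
(array([344.7,  -0.6,  60.7]), array([-0.5, -0.8,  0.1]), 13.5)
True (array([345.9,  -0. ,  -0.4]), array([0.6, 2.3, 7.6]), 14.8)
(array([ 3.46e+02, -1.00e-01,  3.10e+00]), array([-0.5,  0. , -0.3]), 15.05)
False (array([217.,   0.,   3.]), array([ 1.5, -1.2,  1. ]), 17.78)
```

View pics/w4v.png

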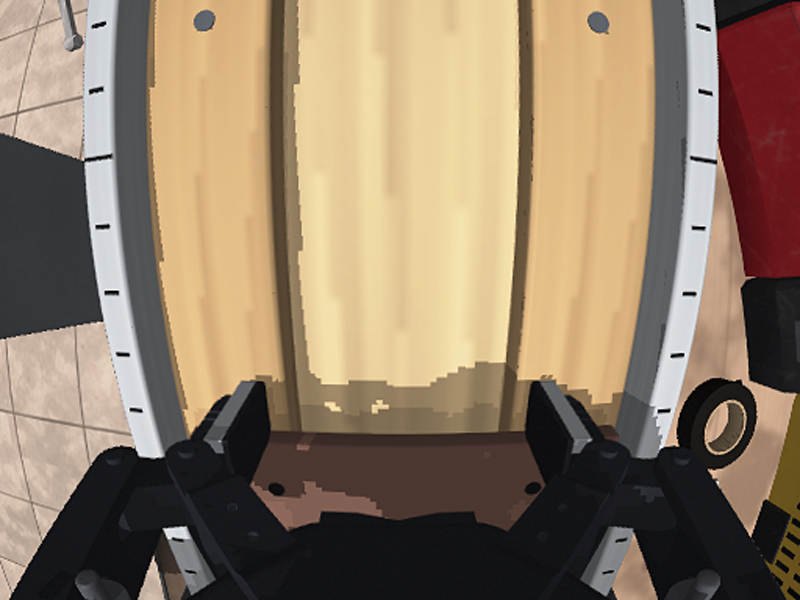

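```bash
python3 - <<'E'
from h import *
z=float(open("z.txt").read())
robot.line_to(W(226,0,z),vel=.08); robot.line_to(W(226,0,90),vel=.25)
robot.move_ptp([.56,-.27,.36],ATT); print(J())
s=snap("wrist","w5"); im=s["pixels"][90:235,170:350]; cv2.imwrite("pics/w5v.png",cv2.resize(im,None,fx=4,fy=4,interpolation=cv2.INTER_CUBIC))
E
```

```text
(array([ 98.8,   5.2, 294.9]), array([ 1.2,  0.8, -0.4]), 19.55)
```

View pics/w5v.png

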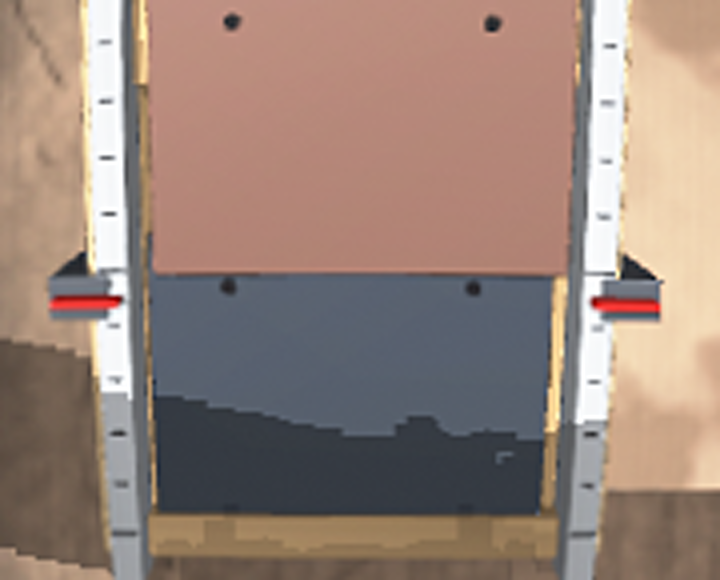

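```bash
python3 - <<'E'
import fit; from h import *
for n in ("w1","w2","w3","w5"):
    s=dict(np.load(f"pics/{n}.npz")); im=s["pixels"].astype(float)
    for y in (92,-92,97,-97):
        u,v=proj(s,P[:3]+JR@np.array([.091,y/1e3,.042]),True); u=int(round(u)); r0=max(int(v)-9,0)
        red=im[r0:r0+20,u,2]-im[r0:r0+20,u,:2].max(1); red=np.clip(red,0,None)
        m=red.max(); k=np.where(red>m/2)[0]; a,b=k[0],k[-1]
        lo=a-(red[a]-m/2)/(red[a]-red[a-1]) if a>0 else a; hi=b+(red[b]-m/2)/(red[b]-red[b+1])
        e=[fit.onz(s,(u,r0+t),42)[0].round(1) for t in (lo,hi)]
        print(n,y,e,red.astype(int)[max(a-2,0):b+3])
s=dict(np.load("pics/w5.npz")); c=lambda u,v:(u/4-.5+170,v/4-.5+90)
g=s["pixels"].astype(float); 
for y in (-60,-40,-20,0,20,40,60):
    u,v=proj(s,P[:3]+JR@np.array([.097,y/1e3,.019]),True); u=int(round(u)); col=g[int(v)-8:int(v)+9,u,2]; d=np.diff(col); i=np.argmin(d)
    q=d[i-1:i+2].clip(max=0); e=int(v)-8+i+.5+(q[2]-q[0])/q.sum()
    print(y,fit.onz(s,(u,e),18.3).round(1))
E
```

```text
w1 92 [np.float64(88.9), np.float64(94.3)] [  0   0 151 185 151  91  98   2   0]
w1 -92 [np.float64(88.8), np.float64(93.5)] [  0  62 195 187  78 101  62   0]
w1 97 [np.float64(89.1), np.float64(93.7)] [  0  62 189 179  88  95  53   0]
w1 -97 [np.float64(88.5), np.float64(94.0)] [  0   0 154 190 167  93 101   5   0]
w2 92 [np.float64(93.1), np.float64(88.7)] [  8  70 181 184  95   0   8]
w2 -92 [np.float64(93.0), np.float64(88.5)] [  0  62 177 194 118   0   0]
w2 97 [np.float64(93.1), np.float64(88.7)] [  4  68 179 184 101   0   4]
w2 -97 [np.float64(93.0), np.float64(88.5)] [  0  60 172 191 127   0   0]
w3 92 [np.float64(93.1), np.float64(88.9)] [  2  65 176 191 132   0   0]
w3 -92 [np.float64(92.9), np.float64(88.9)] [  0   2 116 168 180  33   0]
w3 97 [np.float64(93.1), np.float64(88.9)] [  0  63 172 191 141   0   0]
w3 -97 [np.float64(93.0), np.float64(89.0)] [  0   0 116 166 182  38   0]
w5 92 [np.float64(93.2), np.float64(89.0)] [  0  17 110 175 176  58   0]
w5 -92 [np.float64(92.8), np.float64(88.8)] [  0  28 146 188 163   0   0]
w5 97 [np.float64(93.3), np.float64(89.0)] [  0  14 111 172 179  62   0]
w5 -97 [np.float64(92.9), np.float64(88.8)] [  0  25 139 188 173   0   0]
-60 [ 96.9 -59.7  18.3]
-40 [ 97.  -40.8  18.3]
-20 [ 96.9 -20.6  18.3]
0 [96.9 -0.5 18.3]
20 [96.8 19.6 18.3]
40 [96.9 39.7 18.3]
60 [96.7 59.9 18.3]
```

```bash
python3 - <<'E'
from h import *
import fit
z=float(open("z.txt").read())
robot.move_ptp(W(226,0,90),ATT); robot.line_to(W(226,0,z),vel=.15); print(J())
print(robot.line_to(W(210.4,0,z),vel=.03,stop_force=12)); robot.pause(.3); print(J())
robot.line_to(W(222,0,z),vel=.06); robot.line_to(W(226,0,90),vel=.25)
robot.move_ptp([.56,-.27,.36],ATT); print(J())
s=snap("wrist","w6"); g=s["pixels"].astype(float)
cv2.imwrite("pics/w6v.png",cv2.resize(s["pixels"][90:235,170:350],None,fx=4,fy=4,interpolation=cv2.INTER_CUBIC))
for y in (-60,-40,-20,0,20,40,60):
    u,v=proj(s,P[:3]+JR@np.array([.0905,y/1e3,.019]),True); u=int(round(u)); col=g[int(v)-8:int(v)+9,u,2]; d=np.diff(col); i=np.argmin(d)
    q=d[i-1:i+2].clip(max=0); e=int(v)-8+i+.5+(q[2]-q[0])/q.sum()
    print(y,fit.onz(s,(u,e),18.3).round(1))
for y in (92,-92,97,-97):
    u,v=proj(s,P[:3]+JR@np.array([.091,y/1e3,.042]),True); u=int(round(u)); r0=int(v)-9
    red=(g[r0:r0+20,u,2]-g[r0:r0+20,u,:2].max(1)).clip(0); m=red.max(); b=np.where(red>m/2)[0][-1]
    print("ptr",y,fit.onz(s,(u,r0+b+(red[b]-m/2)/(red[b]-red[b+1])),42)[0].round(1)+1.5)
E
```

```text
(array([225.8,  -0.7,   4. ]), array([ 0.1, -0. ,  0.7]), 21.29)
False
(array([210.5,   0. ,   3.1]), array([0.3, 0.4, 0. ]), 22.26)
(array([ 98.7,   5.2, 294.9]), array([ 0. , -1.6, -0.8]), 24.06)
-60 [ 89.2 -60.   18.3]
-40 [ 89.6 -39.5  18.3]
-20 [ 89.6 -20.7  18.3]
0 [89.7 -0.5 18.3]
20 [89.5 19.6 18.3]
40 [89.6 39.8 18.3]
60 [89.4 60.1 18.3]
ptr 92 90.5
ptr -92 90.2
ptr 97 90.5
ptr -97 90.3
```

View pics/w6v.png

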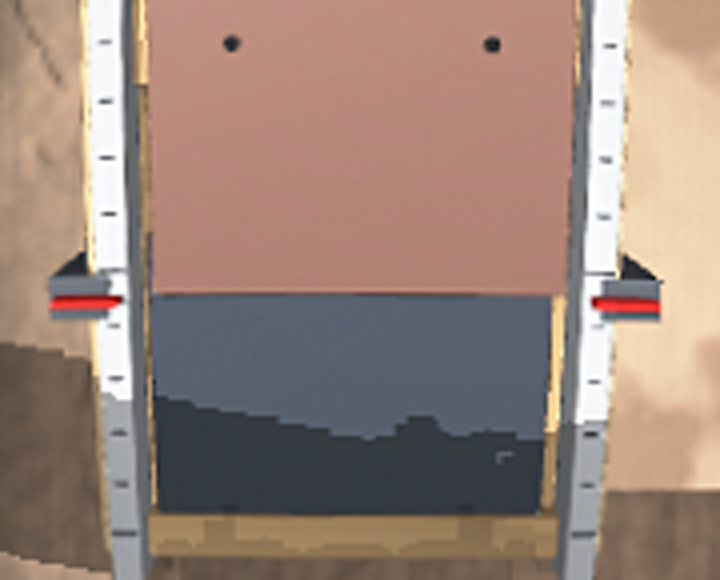

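```bash
python3 - <<'E'
from h import *
import fit
for q in ((14,0,290),(14,0,250),(30,0,290)):
    try: robot.move_ptp(W(*q),ATT); break
    except robot.PlanningError as x: print(q,x)
s=snap("wrist","w7"); g=s["pixels"].astype(float); print(J(), (JR.T@(s["world_from_camera"][:3,3]-P[:3])*1e3).round(1))
for y in (-60,-30,0,30,60):
    u,v=proj(s,P[:3]+JR@np.array([.0905,y/1e3,.018]),True); u=int(round(u)); col=g[int(v)-8:int(v)+9,u,2]; lo,hi=col[:5].mean(),col[-5:].mean(); k=np.where(col>(lo+hi)/2)[0][-1]
    e=int(v)-8+k+(col[k]-(lo+hi)/2)/(col[k]-col[k+1]); print(y,fit.onz(s,(u,e),18)[0].round(1),col.astype(int))
for y in (92,-92,97,-97):
    u,v=proj(s,P[:3]+JR@np.array([.091,y/1e3,.042]),True); u=int(round(u)); r0=int(v)-9
    red=(g[r0:r0+20,u,2]-g[r0:r0+20,u,:2].max(1)).clip(0); m=red.max(); k=np.where(red>m/2)[0];a,b=k[0],k[-1]
    print("ptr",y,[fit.onz(s,(u,r0+t),42)[0].round(1) for t in (a-(red[a]-m/2)/(red[a]-red[a-1]),b+(red[b]-m/2)/(red[b]-red[b+1]))])
cv2.imwrite("pics/w7v.png",cv2.resize(s["pixels"][60:235,170:350],None,fx=3.4,fy=3.4,interpolation=cv2.INTER_CUBIC))
E
```

```text
(array([ 15. ,  -0.3, 289. ]), array([ 0.6, -1.1, -0.2]), 24.59) [ 89.7   0.6 431.1]
-60 89.6 [189 189 188 188 187 188 187 188 186 130  78  99 101 100 101 101 100]
-30 89.6 [190 189 189 189 189 188 188 189 190 182  46  62  99 103 101 102 101]
0 89.5 [190 190 190 190 190 190 191 192 193 166  43  75 105 104 103 104 101]
30 89.6 [192 191 191 190 191 191 190 191 194 181  49  99 105 105 104 104 103]
60 89.8 [191 192 191 192 191 191 190 193 187 115  83 105 106 105 105 102 103]
ptr 92 [np.float64(92.3), np.float64(89.0)]
ptr -92 [np.float64(92.0), np.float64(88.8)]
ptr 97 [np.float64(92.2), np.float64(88.9)]
ptr -97 [np.float64(91.7), np.float64(88.9)]
```

View pics/w7v.png

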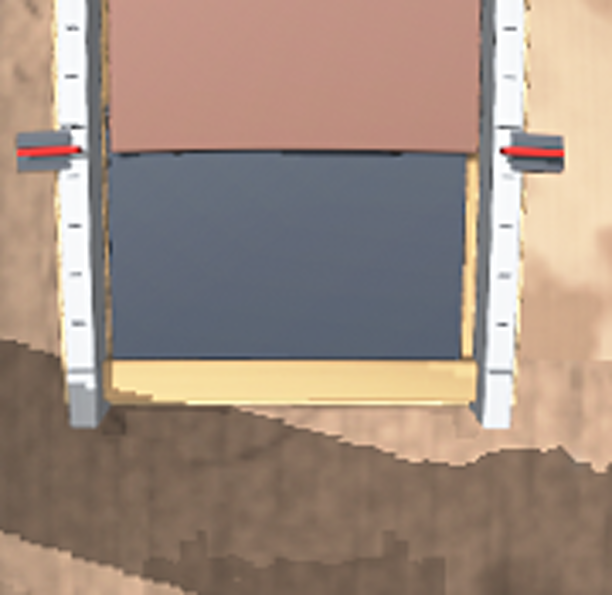

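```bash
python3 -c "
from rig import robot,status
robot.pause(.2); robot.sign_off(); print(status.get_state()['time'])"
```

```text
the job is handed in; nothing more can be done
the job is handed in; nothing more can be done
```

I slid both slates into place and handed the job in at about 25 s of the 51 s allowed; sign-off gives no verdict.

**Lower slate:** I pushed it down the channel with the closed fingers until the force rose by 10 N. Its lower edge then measured 0.3 to 0.6 mm from the cleat, with its upper corners at 110.2 and 110.3 mm, so it sits square. The last picture shows no gap at the cleat.

**Upper slate:** I pushed it with the two open fingers on its upper edge, in two strokes with a look in between. In the last picture, taken square-on from above, its lower edge is at 89.5 to 89.8 mm all the way across. The pointers average about 90.4 mm, so the slate is square but roughly 0.8 mm below the line. I left that as it was, because correcting it would have meant pushing the slate back up the slope.

**Where the checks disagreed:**
- The arm's own position readings put the overshoot slightly smaller than the pictures do.
- My first gauge reading of 91.8 mm was wrong because it included the blades' upslope faces, so I used the blades' lower edges instead.

**Gauge and bystanders:** The gauge measured the same before and after. The arm never went near the tape roll, tin or block, though I did not re-measure them at the end.

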